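# Seat the cassette and throw the two-stage clamp lever

### The job

At the yellow test fixture that has the blue cassette in it, push the cassette fully home against the black connector block with a fingertip, then push that fixture's red-knobbed lever round past its first click, all the way to its second stop. Do not lift the cassette, and leave the empty fixture and everything else on the table alone.

Things in the scene. Friction and masses are not known exactly. Their poses are not given: they have to be found in the camera images.
- fixture: the loaded one of two yellow test fixtures, bolted down (which stands left and which right varies): plate 220 mm (x) by 165 mm (y), 20 mm thick, spanning y -85 to 80 mm. Origin at table height under it, mid-length; z up, x the way the cassette goes home (away from the robot), y left. Channel along x at y = 30 mm with floor 20 mm above the table; lever at right of it
- connector (a point): foot of the black connector block's near face, in the middle of the channel at its far end, on the channel floor: x 85, y 30, z 20 mm in the fixture's frame. The block is 85 mm wide, its top 50 mm above the table. The channel is open at the near end; its two yellow rails are 73 mm apart inside, 6 mm thick, 10 mm high
- cassette: the blue cassette, loose in the channel: 100 mm (x) by 70 (y), 14 thick, 110 to 230 g; origin mid-underside, x along the channel. Near end: black upright grip ridge, 10 mm (x) by 40 (y), near face flush with the cassette's end, top 36 mm above its underside. Starts 20 to 35 mm short of home, slides freely. Home: far end on the connector block, origin at x 35, y 30 (+-1.5) mm in the fixture's frame
- lever (a joint): angle of the loaded fixture's lever about its upright pivot, rad: 0 to 0.05 at the start (open), about 0.5 first detent, 1.0 second stop (hard end); grows anticlockwise from above, the knob going away from the robot. Friction holds it still; sprung humps at about 0.25 and 0.75 must be pushed over (about 5 N, then 6 N, at the knob), and it snaps on by itself past each
- lever_knob (a point): middle of the top of the lever's red knob, 78 mm above the table: an upright round knob, 18 mm across, from 36 to 78 mm above the table, beside the right edge of the plate over bare table, on a 10 mm steel bar running from the pivot at 42 mm above the table
- lever_pivot (a point): the lever's upright pivot axis (x 20, y -50 mm in the fixture's frame), 47 mm above the table; the knob's axis is 85 mm from it, at -115 degrees in the fixture's frame (0 along x, 90 along y) at joint 0 and -58 degrees at the second stop. A rubber-footed clamp arm, 65 mm long, on the same pivot swings in 3 mm over the seated cassette, clear of its ridge
- empty_fixture: the other yellow fixture, exactly alike but with no cassette in it: to be left alone; same origin and axes as the loaded one
- empty_lever (a joint): angle of the empty fixture's lever, rad: 0 to 0.05 at the start, and it must stay there
- adapter: small turned aluminium adapter, 18 mm wide, 17 mm high, standing on the far right corner of the loaded fixture's plate; origin at the middle of its underside; a bystander to be left alone
- green_cassette: green cassette like the blue one, lying loose on the table to the left of the fixtures; origin at the middle of its underside; a bystander to be left alone
- screwdriver: screwdriver lying on the table to the right of the fixtures; origin under its handle-and-shaft line, a bystander to be left alone
- cleaner: closed bottle, 52 mm wide, 140 mm high, on the table at the far left; origin at the middle of its underside; a bystander to be left alone
- tape_roll: yellow tape roll, 90 mm wide, 20 mm high, on the table to the right; origin at the middle of its underside; a bystander to be left alone
- mug: white mug, 80 mm wide, 90 mm high, on the table at the far right; origin at the middle of its underside; a bystander to be left alone
- test_plug: orange plug with brass tip, 22 mm wide, 42 mm high, standing beyond the fixtures near the middle; origin at the middle of its underside; a bystander to be left alone

How it is judged (in metres and radians):
On the way, in this order (a step that is already met when the one before it is completed fails the run):
1. the cassette is pushed home against the connector block while the lever is still open (x of cassette in the frame of fixture above 0.032 m and z of cassette in the frame of fixture below 0.024 m and angle between cassette's own z axis and vertical below 0.08 rad and value of joint lever below 0.3 rad), for 0.2 s.
2. the lever is at its second stop (value of joint lever above 0.95 rad), for 0.2 s.
At the end, for the whole second after the job is handed in: the blue cassette lies flat and at rest in its channel within 3 mm of the connector block, the lever of its fixture is within 0.05 rad of the second stop, and the empty fixture's lever is still open (below 0.15 rad) (x of cassette in the frame of fixture above 0.032 m and z of cassette in the frame of fixture below 0.024 m and angle between cassette's own z axis and vertical below 0.08 rad and value of joint lever above 0.95 rad and linear speed of cassette below 0.02 m/s and value of joint empty_lever below 0.15 rad); the robot touches nothing.
It fails at once if the cassette is lifted (10 mm) or tipped (0.2 rad) (z of cassette in the frame of fixture above 0.03 m or angle between cassette's own z axis and vertical above 0.2 rad).
It fails at once if the empty fixture's lever is moved (value of joint empty_lever above 0.2 rad).
It fails at once if a bystander is moved by more than 20 mm (distance of any of adapter, green_cassette, screwdriver, cleaner, tape_roll, mug, test_plug from where it was at the start of the episode above 0.02 m).
It also fails if it takes over 48 s, if anything falls off the work surface, if the arm or the gripper's body presses on something with over 40 N, if the wrist force passes 120 N, or if a joint passes its speed limit or range.

### The arm

A 7-joint arm with a two-finger parallel gripper is mounted at the origin on the work surface. World frame = base frame: x ahead of the robot, y to its left, z up, the work surface at z = 0. Lengths are in mm, angles in rad, forces in N, time in s.
With the tool pointing down it reaches from about 400 to 875 mm from the base axis. Payload 4.4 kg.
Tool frame: the origin (TCP) lies midway between the tips of the shut fingers; the grasp point (between the pads) lies 19 mm behind it; z points along the fingers, y is the line along which they close (so a half turn about z gives the same grasp; the last joint's range is limited). The gripper opens to 85 mm and grips with 20 to 120 N. Pads are 22 mm wide; open, the fingers measure 114 mm over their backs; the gripper's body (76 mm by 85 mm) begins 54 mm behind the grasp point. The pads swing forward as they close: fully open they stand 13 mm farther back than shut.
Start: joints at [1.046, 0.628, 0.038, 1.517, -0.027, 0.996, -0.02], TCP at [287.895, -582.781, 231.313] pointing down, gripper open.
Joint ranges: [-3.06, 3.06], [-0.37, 2.12], [-1.25, 1.32], [0.18, 2.47], [-1.1, 4.24], [0.23, 1.98], [-2.94, 2.94]. Speed limits (rad/s): [2.57, 2.57, 3.14, 3.14, 3.14, 3.14, 3.14].

### API

Orientations are given as [roll, pitch, yaw] about the fixed x, y, z axes, in that order (R = Rz(yaw) Ry(pitch) Rx(roll)).
In Python, from cell import telemetry, eyes, ctrl, finder gives the robot as it stands.
- The arm moves only by the tool move_arm, never from a script. Its argument "steps" is a list of rows, each a list of 7 numbers: the turn, a rotation vector about the world's x, y, z in degrees, then the shift along the world's x, y, z in m, then the finger opening in m, from 0 to 0.0854. A call has 1 to 5 rows; each row shifts and turns the commanded pose from where the row before left it; what a row does not reach is not made up. A row lasts 1/10 s, in which the tool goes at most 50 mm and 8.59 degrees, less where a joint would pass 70% of its speed; a pose out of reach is approached as far as the arm can. A call with a gripper value outside its range is refused whole. The fingers move at their own pace and stop on an object; the grip force is fixed at half the most. Time passes only in rows, so rows that do not move let the fingers close. It gives the time, the measured TCP pose, the force, the opening and the grip force at its end, in the units of the state.
- telemetry.read_state(): the state, without advancing time (a new reading comes with each control period).
- eyes.get_image(name): name is "side" or "top" or "wrist"; returns (picture, depth): 420x560x3 uint8, blue, green, red; 420x560 float32, mm along the optical axis (not along the pixel's ray), 0 where there is no reading.
- eyes.calibration(name): a dict with "fx", "fy", "cx", "cy" (pixels), "position" and "attitude" of the camera in the world. Camera axes: x right, y down, z forward; pixel columns grow to the right and rows downward; lengths in mm; the calibration is good to about 2 mm. A picture is of the moment at which its call begins: read the wrist's pose just before it. calibration takes no time and is no camera call; for the wrist camera it gives the pose at the moment of the call.
- ctrl.finish_job(): hands the job in; it is judged then, once.
Trained networks look in the newest picture that a camera, given by its name, has taken for a name from the list of things; names that differ only in an ending like _2 or _b are one class to them, and where a whole thing is asked for, a point or a joint stands for the part that bears it (a point fixed in the world has none). Each returns a list of dicts, best first, with "confidence" (0 to 1); they miss things now and then, are a little off and sometimes report something else, mostly with a low value. They report only what shows in the picture. A call takes as long as a camera call.
- finder.boxes_of(camera, name): "location" ([x, y, z] in mm, in the coordinates of the camera as it stood for that picture, good to about 4 mm: the middle of the surface that is visible of it).
- finder.cut_out(camera, name): "mask" (420x560 bool, what is visible of it).
- finder.pinpoint(camera, name): "location" ([x, y, z] in mm, in the coordinates of the camera as it stood for that picture, good to about 4 mm: a listed point, or the origin of a listed thing).
The state is a dict: "clock": time; "qpos": joint angles; "qd": joint speeds; "tau": joint torques, N m; "eef_pos": TCP position; "tool_rot": TCP orientation; "force": force on the tool from outside, world axes, zero at the start; "torque": the same for the moment, N m; "width": finger opening in mm; "gripper_force": force on a finger pad.
Only numpy, scipy, OpenCV 4.12 (cv2) and the standard library are available. Lean on these libraries where they do the work, as an engineer would, in place of code of your own. Each camera call takes 0.05 s, during which the arm holds its last target. There are 200 camera calls.

## Working session

There is one attempt and no reset: what is moved stays moved. The work goes in short steps, Python scripts to look and compute and a tool call to move; the robot and the scene stay as the last step left them, time stands still between calls to the robot, and variables do not carry over. Pictures are saved under pics/ and viewed, at most 10 in all, crops included, and the job is handed in when it is done.

Besides the shell and the picture viewer there is one more tool, called in YAML: its name, and indented under it one key for each argument. move_arm: Moves the arm, as the interface text tells. Its arguments: {"type":"object","properties":{"steps":{"type":"array"}},"required":["steps"]}

```bash
mkdir -p pics; ls; cat > h.py <<'E'
import numpy as np, cv2
from cell import telemetry, eyes, ctrl, finder
from scipy.spatial.transform import Rotation as R
def T(cam):
    c=eyes.calibration(cam); a=np.array(c["attitude"],float)
    m=a if a.shape==(3,3) else (R.from_euler('xyz',a).as_matrix() if a.size==3 else R.from_quat(a).as_matrix())
    return c,m,np.array(c["position"],float)
def W(cam,p):
    c,m,t=T(cam); return m@np.array(p)+t
def pt(cam,name,f='pinpoint'):
    return [(round(d["confidence"],2),W(cam,d["location"]).round(1).tolist()) for d in getattr(finder,f)(cam,name)[:3]]
E
python3 - <<'E'
from h import *
for cam in("top","side"):
    im,d=eyes.get_image(cam); cv2.imwrite(f"pics/{cam}0.png",im); print(eyes.calibration(cam))
    for n in["fixture","connector","cassette","lever_knob","lever_pivot","empty_fixture","adapter"]: print(cam,n,pt(cam,n))
print(telemetry.read_state())
E
```

```text
pics
{'fx': 436.5206768449945, 'fy': 436.5206768449945, 'cx': 286.442067046987, 'cy': 211.7077775266346, 'position': array([ 538.83827077,  -42.32774087, 1385.41665594]), 'attitude': array([-3.08089638, -0.01099986, -1.57808902])}
top fixture [(0.6, [545.5, 169.0, 5.8])]
top connector [(0.93, [629.2, 198.9, 23.6])]
top cassette [(0.65, [551.0, 198.3, 19.8])]
top lever_knob [(0.94, [526.7, 43.2, 77.6])]
top lever_pivot [(0.61, [561.0, 120.6, 48.0]), (0.58, [543.3, 168.1, 4.2])]
top empty_fixture [(0.78, [507.9, -167.3, 2.1])]
top adapter [(0.55, [562.0, 121.8, 50.0]), (0.44, [628.0, 105.6, 14.5])]
{'fx': 494.28544638093814, 'fy': 494.28544638093814, 'cx': 281.53195726417624, 'cy': 206.8184603646101, 'position': array([-114.5199361 ,  755.31586999, 1279.33340578]), 'attitude': array([-2.40407495,  0.01235174, -2.42476558])}
side fixture [(0.91, [545.5, 170.1, 0.8]), (0.67, [537.2, 433.0, 0.3]), (0.27, [533.2, -568.3, 2.7])]
side connector [(0.56, [630.0, 195.1, 24.9])]
side cassette [(0.9, [558.8, 204.3, 17.9])]
side lever_knob [(0.66, [526.9, 43.5, 76.9]), (0.29, [457.8, -439.9, 0.2])
[... 187 characters left out ...]
, 101.6, 20.3])]
{'clock': 0.8, 'qpos': array([ 1.04617115,  0.62832896,  0.03850633,  1.51739832, -0.0270124 ,
        0.99628906, -0.02000153]), 'qd': array([ 0.00082177,  0.0006476 ,  0.00069366,  0.00027653,  0.00018997,
       -0.00163171, -0.000943  ]), 'tau': array([ 1.28277948e-04, -5.63221371e+01,  1.22536384e+00, -1.93775153e+01,
        1.09457754e-02,  1.50709424e-03, -5.02745493e-06]), 'eef_pos': array([ 287.91808987, -582.78368393,  231.36014998]), 'tool_rot': array([ 3.14149893e+00, -4.81798618e-05,  4.58786826e-01]), 'force': array([-0.58058992, -0.33523447,  0.03794039]), 'torque': array([0.02025503, 0.00177313, 0.01956669]), 'gripper_force': 0.0, 'width': 84.93611012387132}
```

View pics/top0.png

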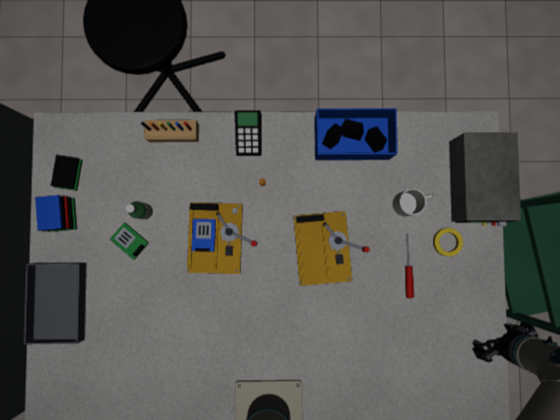

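```bash
python3 - <<'E'
from h import *
o=np.array([545,169]);c=np.array([629.5,197]);p=np.array([561.4,120.5]);
F=np.array([[0,0],[85,30],[20,-50]]);Q=np.array([o,c,p])
a,b=F-F.mean(0),Q-Q.mean(0)
th=np.arctan2((a[:,0]*b[:,1]-a[:,1]*b[:,0]).sum(),(a*b).sum());print("yaw",np.degrees(th))
r=np.array([[np.cos(th),-np.sin(th)],[np.sin(th),np.cos(th)]])
t=Q.mean(0)-r@F.mean(0);print(t,"res",(F@r.T+t-Q).round(1).tolist())
k=np.array([526.8,43.4]);v=r.T@(k-p);print("knob",np.hypot(*v),np.degrees(np.arctan2(v[1],v[0])))
print("cass in F",r.T@(np.array([554,201])-t))
im,d=eyes.get_image("top")
for n in("cassette","fixture"):
    m=finder.cut_out("top",n)[0];print(n,m["confidence"],cv2.minAreaRect(np.argwhere(m["mask"])[:,::-1].astype(np.float32)))
E
```

```text
yaw -2.096397992261788
[543.90063155 170.10920224] res [[-1.1, 1.1], [0.4, -0.0], [0.7, -1.1]]
knob 84.50781028993711 -112.07261098008979
cass in F [ 8.96259621 31.23956623]
cassette 0.69 ((342.5849304199219, 243.04718017578125), (50.215476989746094, 17.968788146972656), 29.05460548400879)
fixture 0.93 ((221.92005920410156, 237.71823120117188), (68.49979400634766, 70.5283203125), 1.6846843957901)
```

The top view shows the loaded fixture at the left, near px (215,238), with the blue cassette at (204,235), its knob at (254,243) and the pivot at (229,232). The empty fixture is near (324,248). The top network's `cassette` cut-out landed on the wrong thing, so I'm ignoring it. The two cameras' keypoints agree with each other.

move_arm:
  steps:
    - [0, 0, -1.4, 0.008, 0.038, 0, 0.0]
    - [0, 0, -1.4, 0.009, 0.04, 0, 0.0]
    - [0, 0, -1.4, 0.009, 0.04, 0, 0.0]
    - [0, 0, -1.4, 0.009, 0.04, 0, 0.0]
    - [0, 0, -1.4, 0.009, 0.04, 0, 0.0]

```text
clock: 1.45
eef_pos: [332.2, -383.2, 231.5]
tool_rot: [3.141, -0.0, 0.335]
force: [0.2, 0.2, 0.6]
width: 12.4
gripper_force: 0.0
```

move_arm:
  steps:
    - [0, 0, -1.4, 0.009, 0.04, 0, 0.0]
    - [0, 0, -1.4, 0.009, 0.04, 0, 0.0]
    - [0, 0, -1.4, 0.009, 0.04, 0, 0.0]
    - [0, 0, -1.4, 0.009, 0.04, 0, 0.0]
    - [0, 0, -1.4, 0.009, 0.04, 0, 0.0]

```text
clock: 1.95
eef_pos: [377.2, -183.3, 231.6]
tool_rot: [3.141, -0.001, 0.213]
force: [0.5, -1.1, 0.4]
width: -0.1
gripper_force: 0.0
```

move_arm:
  steps:
    - [0, 0, -1.4, 0.009, 0.04, 0, 0.0]
    - [0, 0, -1.4, 0.009, 0.04, 0, 0.0]
    - [0, 0, -1.4, 0.009, 0.04, 0, 0.0]
    - [0, 0, -1.4, 0.009, 0.04, 0, 0.0]
    - [0, 0, -1.4, 0.009, 0.04, 0, 0.0]

```text
clock: 2.45
eef_pos: [422.3, 16.9, 231.7]
tool_rot: [3.142, -0.001, 0.091]
force: [0.8, 0.2, 0.4]
width: 0.0
gripper_force: 0.0
```

move_arm:
  steps:
    - [0, 0, -1.4, 0.009, 0.04, 0, 0.0]
    - [0, 0, -1.4, 0.009, 0.04, 0, 0.0]
    - [0, 0, -1.4, 0.009, 0.04, 0, 0.0]
    - [0, 0, -1.4, 0.009, 0.04, 0, 0.0]
    - [0, 0, -1.4, 0.004, 0.028, 0, 0.0]

```text
clock: 2.95
eef_pos: [462.5, 206.6, 231.5]
tool_rot: [-3.14, -0.001, -0.028]
force: [-0.2, -0.4, -0.1]
width: 0.0
gripper_force: 0.0
```

```bash
python3 - <<'E'
from h import *
im,d=eyes.get_image("wrist"); cv2.imwrite("pics/w1.png",im)
for n in["fixture","connector","cassette","lever_knob","lever_pivot","adapter"]: print(n,pt("wrist",n))
print(telemetry.read_state()["eef_pos"],T("wrist")[2])
E
```

```text
fixture [(0.71, [542.8, 172.3, -0.1]), (0.67, [564.3, 124.0, 48.3])]
connector [(0.55, [631.7, 195.2, 20.9])]
cassette [(0.8, [556.5, 197.6, 19.2])]
lever_knob [(0.86, [524.9, 35.0, 80.4])]
lever_pivot [(0.89, [562.0, 114.6, 49.8]), (0.57, [626.1, 96.6, 16.4])]
adapter [(0.78, [628.3, 98.1, 14.2])]
[461.89567412 201.57512464 231.38160678] [535.00483408 198.89609316 374.01788252]
```

View pics/w1.png

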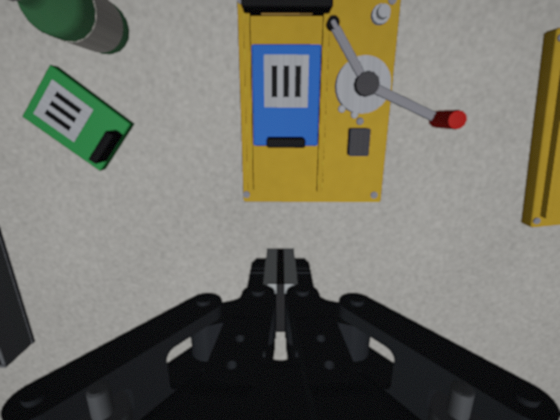

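The wrist view shows the cassette short of the connector block. Its ridge is at px (286,142), the channel rails at x≈252 and 320, and the knob at (452,119). The shut fingertips are at (281,255).

```bash
python3 - <<'E'
from h import *
im,d=eyes.get_image("wrist"); c,m,t=T("wrist")
def px(u,v,z=None):
    r=m@np.array([(u-c["cx"])/c["fx"],(v-c["cy"])/c["fy"],1.])
    s=d[v,u] if z is None else (z-t[2])/r[2]
    return (t+s*r).round(1).tolist()
for n,u,v,z in[("ridge top",286,141,None),("ridge near L",268,146,56),("ridge near R",304,146,56),("plate nearL",246,202,20),("plate nearR",381,201,20),("plate farL",239,20,20),("conn nearL",244,11,50),("conn nearR",330,11,50),("knob",456,118,None),("pivot",367,83,None)]: print(n,px(u,v,z),px(u,v))
print(telemetry.read_state()["eef_pos"])
E
```

```text
ridge top [508.6, 193.5, 54.5] [508.6, 193.5, 54.5]
ridge near L [504.3, 211.9, 56.0] [504.2, 211.9, 55.2]
ridge near R [503.1, 175.4, 56.0] [499.5, 172.7, 19.8]
plate nearL [436.0, 242.3, 20.0] [430.5, 244.7, 0.5]
plate nearR [432.1, 81.8, 20.0] [426.4, 75.3, 0.4]
plate farL [627.3, 237.3, 20.0] [624.7, 236.2, 29.9]
conn nearL [626.7, 229.0, 50.0] [631.6, 230.6, 32.6]
conn nearR [624.2, 149.9, 50.0] [632.4, 145.4, 20.2]
knob [526.4, 37.3, 78.7] [526.4, 37.3, 78.7]
pivot [561.2, 113.2, 51.4] [561.2, 113.2, 51.4]
[461.94593854 201.64308075 231.4437564 ]
```

move_arm:
  steps:
    - [0, 0, 0, 0, -0.004, -0.04, 0.0]
    - [0, 0, 0, 0, 0, -0.04, 0.0]
    - [0, 0, 0, 0, 0, -0.04, 0.0]
    - [0, 0, 0, 0, 0, -0.04, 0.0]
    - [0, 0, 0, 0, 0, -0.038, 0.0]

```text
clock: 3.85
eef_pos: [462.2, 198.1, 32.1]
tool_rot: [3.142, -0.001, -0.032]
force: [0.6, 0.5, -0.3]
width: -0.1
gripper_force: 0.0
```

move_arm:
  steps:
    - [0, 0, 0, 0.01, 0, 0, 0.0]
    - [0, 0, 0, 0.01, 0, 0, 0.0]
    - [0, 0, 0, 0.006, 0, 0, 0.0]
    - [0, 0, 0, 0.004, 0, 0, 0.0]
    - [0, 0, 0, 0.004, 0, 0, 0.0]

```text
clock: 4.35
eef_pos: [496.3, 199.4, 34.9]
tool_rot: [-3.141, -0.001, -0.03]
force: [-1.9, -0.4, 1.6]
width: -0.1
gripper_force: 1.1
```

move_arm:
  steps:
    - [0, 0, 0, 0.004, 0, 0, 0.0]
    - [0, 0, 0, 0.004, 0, 0, 0.0]
    - [0, 0, 0, 0.004, 0, 0, 0.0]
    - [0, 0, 0, 0.004, 0, 0, 0.0]
    - [0, 0, 0, 0, 0, 0, 0.0]

```text
clock: 4.85
eef_pos: [513.2, 199.3, 33.3]
tool_rot: [-3.141, -0.002, -0.03]
force: [-0.0, 0.3, -0.2]
width: -0.1
gripper_force: 0.0
```

move_arm:
  steps:
    - [0, 0, 0, 0.002, 0, 0, 0.0]
    - [0, 0, 0, 0.002, 0, 0, 0.0]
    - [0, 0, 0, 0.002, 0, 0, 0.0]
    - [0, 0, 0, 0.002, 0, 0, 0.0]
    - [0, 0, 0, 0, 0, 0, 0.0]

```text
clock: 5.35
eef_pos: [519.2, 199.2, 33.2]
tool_rot: [3.141, 0.002, -0.03]
force: [-3.9, -0.1, 1.8]
width: 0.0
gripper_force: 1.7
```

move_arm:
  steps:
    - [0, 0, 0, 0.002, 0, 0, 0.0]
    - [0, 0, 0, 0.001, 0, 0, 0.0]
    - [0, 0, 0, 0, 0, 0, 0.0]
    - [0, 0, 0, 0, 0, 0, 0.0]

```text
clock: 5.75
eef_pos: [519.2, 199.2, 33.1]
tool_rot: [3.14, 0.007, -0.029]
force: [-9.1, 0.3, 6.3]
width: 0.1
gripper_force: 4.5
```

```bash
python3 - <<'E'
from h import *
im,d=eyes.get_image("wrist"); cv2.imwrite("pics/w2.png",im)
print(pt("wrist","cassette"),pt("wrist","connector"),telemetry.read_state()["force"])
E
```

```text
[(0.91, [581.9, 197.6, 18.1])] [(0.73, [631.5, 194.8, 19.8])] [-9.55698952  0.26252365  7.59496102]
```

View pics/w2.png

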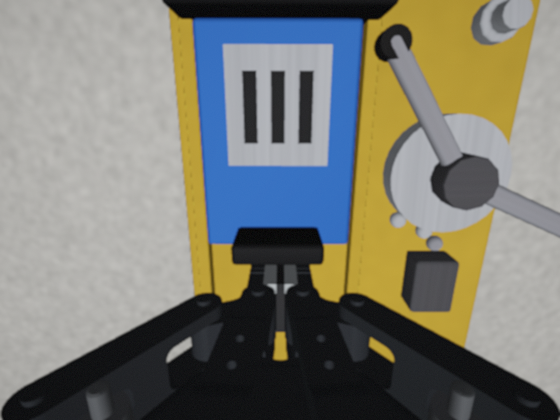

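The cassette's far end sits on the connector block (edge at row 17), with the finger behind the ridge at px (278,245). The force rose with no further motion, so it is home. Next I back off and go behind the knob.

move_arm:
  steps:
    - [0, 0, 0, -0.013, 0, 0, 0.0]
    - [0, 0, 0, -0.025, 0, 0, 0.0]
    - [0, 0, 0, 0, 0, 0.03, 0.0]
    - [0, 0, 0, 0, 0, 0.04, 0.0]
    - [0, 0, 0, 0, 0, 0.04, 0.0]

```text
clock: 6.4
eef_pos: [485.7, 199.1, 144.5]
tool_rot: [-3.141, -0.002, -0.03]
force: [2.0, 0.6, -0.2]
width: 0.1
gripper_force: 0.0
```

move_arm:
  steps:
    - [0, 0, 0, 0, -0.04, 0, 0.0]
    - [0, 0, 0, 0, -0.04, 0, 0.0]
    - [0, 0, 0, 0, -0.04, 0, 0.0]
    - [0, 0, 0, 0, -0.039, 0, 0.0]
    - [0, 0, 0, 0, 0, 0, 0.0]

```text
clock: 6.9
eef_pos: [485.8, 33.1, 143.7]
tool_rot: [3.138, -0.002, -0.04]
force: [0.3, 0.3, -0.0]
width: 0.1
gripper_force: 0.0
```

```bash
python3 - <<'E'
from h import *
im,d=eyes.get_image("wrist"); cv2.imwrite("pics/w3.png",im)
print(pt("wrist","cassette"),pt("wrist","lever_knob"),pt("wrist","lever_pivot"));s=telemetry.read_state();print(s["eef_pos"],s["qpos"],s["force"])
E
```

```text
[(0.98, [582.1, 206.5, 21.5])] [(0.72, [525.6, 50.1, 81.3])] [(0.65, [563.1, 135.2, 52.2])]
[485.65111834  41.3520958  143.48308842] [-0.13625157  0.53286536 -0.00839553  2.05157187  0.00698351  0.55555766
 -1.74886603] [-0.17745515  1.16098195  0.43225785]
```

View pics/w3.png

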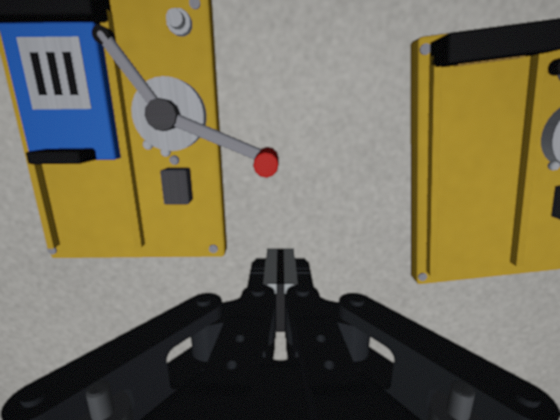

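The knob is at px (265,162), dead ahead of the fingertips at about (526,42). The cassette is still home. The empty fixture, right of px 412, is well clear. I'll go down behind the knob and push.

move_arm:
  steps:
    - [0, 0, 0, 0, 0, -0.03, 0.0]
    - [0, 0, 0, 0, 0, -0.03, 0.0]
    - [0, 0, 0, 0, 0, -0.03, 0.0]
    - [0, 0, 0, 0, 0, 0, 0.0]
    - [0, 0, 0, 0.008, 0, 0, 0.0]

```text
clock: 7.6
eef_pos: [491.8, 41.4, 53.2]
tool_rot: [-3.142, 0.003, -0.028]
force: [0.3, -0.7, 1.0]
width: -0.1
gripper_force: 0.0
```

move_arm:
  steps:
    - [0, 0, 0, 0.007, 0, 0, 0.0]
    - [0, 0, 0, 0.005, 0, 0, 0.0]
    - [0, 0, 0, 0.005, -0.001, 0, 0.0]
    - [0, 0, 0, 0.005, -0.002, 0, 0.0]
    - [0, 0, 0, 0.005, -0.001, 0, 0.0]

```text
clock: 8.1
eef_pos: [518.1, 36.1, 53.5]
tool_rot: [3.141, 0.004, -0.03]
force: [-6.7, 0.9, 5.1]
width: 0.3
gripper_force: 3.5
```

move_arm:
  steps:
    - [0, 0, 0, 0.005, -0.001, 0, 0.0]
    - [0, 0, 0, 0.005, -0.001, 0, 0.0]
    - [0, 0, 0, 0.005, -0.001, 0, 0.0]
    - [0, 0, 0, 0.005, 0, 0, 0.0]
    - [0, 0, 0, 0.005, 0, 0, 0.0]

```text
clock: 8.6
eef_pos: [546.0, 33.1, 53.4]
tool_rot: [-3.141, -0.001, -0.03]
force: [-1.5, -0.3, -0.5]
width: -0.1
gripper_force: 0.3
```

move_arm:
  steps:
    - [0, 0, 0, 0.005, 0.001, 0, 0.0]
    - [0, 0, 0, 0.005, 0.001, 0, 0.0]
    - [0, 0, 0, 0.005, 0.001, 0, 0.0]
    - [0, 0, 0, 0.005, 0.001, 0, 0.0]
    - [0, 0, 0, 0.005, 0.002, 0, 0.0]

```text
clock: 9.1
eef_pos: [563.9, 36.9, 52.4]
tool_rot: [3.138, 0.013, -0.031]
force: [-9.3, -5.0, 4.0]
width: -0.2
gripper_force: 4.3
```

move_arm:
  steps:
    - [0, 0, 0, 0.005, 0.002, 0, 0.0]
    - [0, 0, 0, 0.005, 0.002, 0, 0.0]
    - [0, 0, 0, 0.003, 0.002, 0, 0.0]
    - [0, 0, 0, 0.002, 0, 0, 0.0]
    - [0, 0, 0, 0, 0, 0, 0.0]

```text
clock: 9.6
eef_pos: [585.6, 45.9, 53.4]
tool_rot: [-3.141, -0.001, -0.029]
force: [-0.1, -0.0, 0.1]
width: -0.2
gripper_force: 0.0
```

Past the second hump with no resistance. I'll press a little further to confirm the hard stop.

move_arm:
  steps:
    - [0, 0, 0, 0.002, 0, 0, 0.0]
    - [0, 0, 0, 0.002, 0, 0, 0.0]
    - [0, 0, 0, 0.002, 0, 0, 0.0]
    - [0, 0, 0, 0, 0, 0, 0.0]
    - [0, 0, 0, 0, 0, 0, 0.0]

```text
clock: 10.1
eef_pos: [585.9, 45.5, 53.0]
tool_rot: [3.141, 0.01, -0.03]
force: [-9.2, 1.2, 7.8]
width: -0.0
gripper_force: 5.1
```

It stops hard at x ≈ 586, where the second stop was predicted (584). Next I retreat and check.

move_arm:
  steps:
    - [0, 0, 0, -0.01, 0, 0, 0.0]
    - [0, 0, 0, -0.025, 0, 0, 0.0]
    - [0, 0, 0, -0.02, 0, 0.03, 0.0]
    - [0, 0, 0, -0.02, 0, 0.04, 0.0]
    - [0, 0, 0, -0.02, 0, 0.04, 0.0]

```text
clock: 10.6
eef_pos: [495.3, 44.9, 164.2]
tool_rot: [3.141, -0.0, -0.03]
force: [0.2, -0.5, 0.4]
width: -0.1
gripper_force: 0.0
```

move_arm:
  steps:
    - [0, 0, 0, -0.01, 0.02, 0.03, 0.0]
    - [0, 0, 0, 0, 0.02, 0.03, 0.0]
    - [0, 0, 0, 0, 0, 0, 0.0]
    - [0, 0, 0, 0, 0, 0, 0.0]
    - [0, 0, 0, 0, 0, 0, 0.0]

```text
clock: 11.1
eef_pos: [485.5, 84.2, 222.5]
tool_rot: [3.141, 0.001, -0.031]
force: [0.2, -0.1, -0.6]
width: 0.1
gripper_force: 0.0
```

```bash
python3 - <<'E'
from h import *
im,d=eyes.get_image("wrist"); cv2.imwrite("pics/w4.png",im)
k,p=[pt("wrist",n) for n in("lever_knob","lever_pivot")];print(k,p,pt("wrist","cassette"),pt("wrist","connector"))
v=np.array(k[0][1])-p[0][1];print(np.degrees(np.arctan2(v[1],v[0])),telemetry.read_state()["force"])
E
```

```text
[(0.68, [605.2, 46.1, 79.3])] [(0.74, [561.9, 120.7, 49.9])] [(0.76, [583.2, 202.9, 18.7])] [(0.87, [630.6, 197.1, 19.0])]
-59.867879612706915 [-0.12982815  1.41415689 -0.6613786 ]
```

View pics/w4.png

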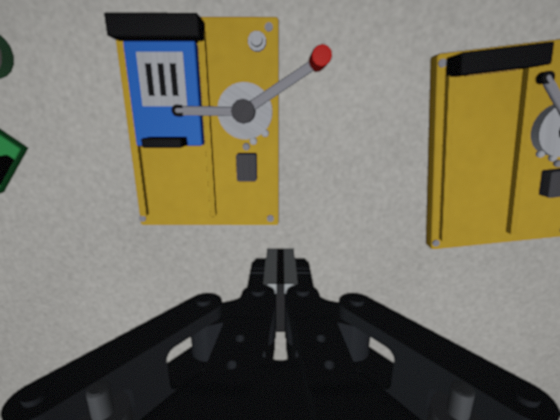

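The lever is at the second stop: the knob is at px (320,57), -60° in the world, which is -58° in the fixture's frame. The clamp foot is over the cassette at (178,111), and the cassette is against the block. The adapter at (257,40) has not moved, and nothing touches the robot.

```bash
python3 -c "
from cell import ctrl; print(ctrl.finish_job())"
```

```text
the job is handed in; nothing more can be done
None
```

The blue cassette is pushed home against the connector block and its fixture's lever is at the second stop. The job was handed in at about 11 s; no verdict was returned.

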